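Pack the shoe-care kit into the push-lock polish box

TASK

Pack the shoe-care kit away: unlock the polish box if it is locked (its push-lock knob may start either way, so feel whether it stands out or is latched in), slide the lid fully open, and lay each of the brush, shoe horn, heel scraper and polish tins that is there flat and right way up in the nest of its shape. Then slide the lid fully shut and click the knob in so that it stays in and the box is locked; leave the hammer, mug and bottle where they are.

Things in the scene. Friction and masses are not known exactly. Their poses are not given: they have to be found in the camera images.
- box: the fixed wooden polish box, 490 (x) x 300 (y); origin on the ground under the middle of its packing compartment, +x towards its deck and foot rest, -x to the robot. Compartment inside: x -128 to +130, |y| < 138, 12 mm walls; tray floor 45, side walls and lid's top face 107 mm above the ground. With the lid fully open it lies open from x = -128 to +77.
- foot_rest (a point): middle of the top of the wooden foot rest, 214 mm above the ground, 245 mm from the box's origin along x. It spans box x 187 to 363, |y| < 40, and stands on the fixed deck (box x 130 to 354, top 125 mm above the ground) that covers the rear of the box; the lid slides back under this deck.
- striker (a point): middle of the steel striker bracket for the lid's bolt, which sticks out from the inside of the front wall: box x -128 to -88, |y| < 17, 66 to 71 mm above the ground
- lid (a joint): slide of the flat lid (258 x 274 x 10 mm) along the box's +x, in m: 0 shut, 0.205 fully open; friction about 2 N. It is moved by the knob near its front edge (graspable from above). While the knob is latched in, its bolt stops the lid after about 2 mm.
- knob_seat (a point): point on the lid's top face (107 mm above the ground) on the axis of the push-lock knob; moves with the lid; at x = -106, y = 0 in the box's frame when the lid is shut; x axis as the box's. The spring pushes the knob up with 4 N when out, 5 N when latched in, 7 N fully pressed. Press it in for good only with the lid shut: elsewhere its bolt may meet the striker.
- knob_top (a point): middle of the top of the brass push-lock knob: round, 30 mm across, in a collar 42 mm across, 2 mm high. Unlocked it stands out 18 mm above the lid's face, latched in (locked) 12 mm. Push-push: each full press, down to its stop 4 mm above the lid's face, and release changes from one to the other; a press that stops higher than 7 mm changes nothing.
- nest_brush (a point): centre of the floor of the nest for the brush, on the tray floor of the box (45 mm above the ground); axes as the box's; oblong, 155 (x) x 51 (y) mm, fillets 8 mm high round it with 60 mm gaps for the fingers in the middle of the long sides
- nest_horn (a point): centre of the floor of the nest for the shoe horn, on the tray floor of the box (45 mm above the ground); axes as the box's; paddle-shaped, 145 mm long in x with 2.5 mm play, the handle end towards the box's -x; fillets 8 mm high, none beside it from 55 mm before to 8 mm past the middle
- nest_scraper (a point): centre of the floor of the nest for the heel scraper, on the tray floor of the box (45 mm above the ground); axes as the box's; paddle-shaped, 135 mm long in x with 2.5 mm play, the handle end towards the box's -x; fillets 8 mm high, none beside it from 45 mm before to 25 mm past the middle
- nest_tin1 (a point): centre of the floor of the nest for the polish tins, on the tray floor of the box (45 mm above the ground); axes as the box's; round, 65 mm across, fillets 8 mm high except towards the box's +x and -x; either tin may lie in either round nest, one in each
- nest_tin2 (a point): centre of the floor of the nest for the polish tins, on the tray floor of the box (45 mm above the ground); axes as the box's; round, 65 mm across, fillets 8 mm high except towards the box's +x and -x; either tin may lie in either round nest, one in each
- brush_mid (a point): centre (21 mm above its underside) of the shoe brush lying bristles down: 150 (x) x 46 (y) x 42 mm, beech back 18 mm thick on top of 24 mm of black bristle 40 mm wide, 160 g. May be absent.
- horn_mid (a point): centre (7 mm above its underside) of the orange plastic shoe horn, 140 mm long in x: blade 38 wide, 8 mm thick on the +x half (from x = -12), handle 22 wide, 14 mm thick from x = -70 to -10; balances at its centre; 60 g. May be absent.
- scraper_mid (a point): centre (10 mm above its underside) of the aluminium heel scraper, 130 mm long in x: blade 42 wide, 6 mm thick from x = +19 to +65, bar handle 20 wide, 20 mm thick from x = -65 to +20; balances about 6 mm before its centre; 110 g. May be absent.
- tin_neutral_mid (a point): centre of the round polish tin with a cream lid, 60 mm across, 28 mm high, 120 g, standing flat. May be absent.
- tin_black_mid (a point): centre of the round polish tin with a black lid, 60 mm across, 28 mm high, 120 g, standing flat. May be absent.
- hammer: cobbler's hammer, not part of the kit, to be left alone: dark wooden handle 120 x 22 mm along x, steel head 75 mm across y at its +x end, 23 mm high; origin on the ground, 15 mm from the handle's middle towards the head
- mug: blue mug, 80 across, 85 mm high, leave alone; origin under it
- dye: red bottle with black cap, 48 across, 120 mm high, leave alone; origin under it
Things that resemble listed ones, but are neither listed nor needed, are in the scene too. There is more than one size of the part that bears horn_mid; the job needs the largest. Leave any green or red look-alike of the part that bears scraper_mid alone.

How it is judged (in metres and radians):
On the way, in this order (a step that is already met when the one before it is completed fails the run):
1. the lid is slid fully open (value of joint lid above 0.19 m), for 0.2 s.
2. every kit item that is there lies flat in the nest of its shape (horizontal distance between brush_mid and nest_brush below 0.008 m and z of brush_mid in the frame of nest_brush between 0.017 and 0.025 m and angle between each of brush_mid, horn_mid, scraper_mid's own z axis and vertical below 0.12 rad and angle between the x axis of brush_mid and the x axis of nest_brush, either way round below 0.12 rad and horizontal distance between horn_mid and nest_horn below 0.008 m and z of horn_mid in the frame of nest_horn between 0.003 and 0.011 m and angle between the x axis of horn_mid and the x axis of nest_horn, either way round below 0.12 rad and horizontal distance between scraper_mid and nest_scraper below 0.008 m and z of scraper_mid in the frame of nest_scraper between 0.006 and 0.014 m and angle between the x axis of scraper_mid and the x axis of nest_scraper, either way round below 0.12 rad and ((horizontal distance between tin_neutral_mid and nest_tin1 below 0.008 m and z of tin_neutral_mid in the frame of nest_tin1 between 0.01 and 0.018 m and angle between tin_neutral_mid's own z axis and vertical below 0.12 rad) or (horizontal distance between tin_neutral_mid and nest_tin2 below 0.008 m and z of tin_neutral_mid in the frame of nest_tin2 between 0.01 and 0.018 m and angle between tin_neutral_mid's own z axis and vertical below 0.12 rad)) and ((horizontal distance between tin_black_mid and nest_tin1 below 0.008 m and z of tin_black_mid in the frame of nest_tin1 between 0.01 and 0.018 m and angle between tin_black_mid's own z axis and vertical below 0.12 rad) or (horizontal distance between tin_black_mid and nest_tin2 below 0.008 m and z of tin_black_mid in the frame of nest_tin2 between 0.01 and 0.018 m and angle between tin_black_mid's own z axis and vertical below 0.12 rad))), for 0.2 s.
3. the lid is slid shut again (value of joint lid below 0.004 m), for 0.2 s.
At the end, for the whole second after the job is handed in: Lid shut to 4 mm, knob latched in (top 10 to 14 mm above the lid's face); every kit item that is there lies still, upright in its nest: centre within 8 mm sideways, 4 mm in height, long ones in line to 0.12 rad; tins one in each round nest (all of step 2 and value of joint lid below 0.004 m and z of knob_top in the frame of knob_seat between 0.01 and 0.014 m and linear speed of each of brush, horn, scraper, tin_neutral, tin_black below 0.02 m/s); the robot touches nothing.
It fails at once if the hammer, mug or bottle is moved by more than 6 cm (distance of any of hammer, mug, dye from where it was at the start of the episode above 0.06 m).
Of brush, horn, scraper, tin_neutral, tin_black only 4 to 5 are there at a start; the rules pass over those that are not, and their reading is None.
At some moment in a run one of brush, horn, scraper, tin_neutral, tin_black may be knocked a few centimetres aside while the robot is not near it.
Once in a run the grip may slacken for a moment while it holds something.
It also fails if it takes over 210 s, if anything falls off the work surface, if the arm or the gripper's body presses on something with over 40 N, if the wrist force passes 120 N, or if a joint passes its speed limit or range.

ROBOT

A 7-joint arm with a two-finger parallel gripper is mounted at the origin on the work surface. World frame = base frame: x ahead of the robot, y to its left, z up, the work surface at z = 0. Lengths are in mm, angles in rad, forces in N, time in s.
With the tool pointing down it reaches from about 400 to 850 mm from the base axis. Payload 6.9 kg.
Tool frame: the origin (TCP) lies at the very end of the fingers, on their centre line; the grasp point (between the pads) lies 19 mm behind it; z points along the fingers, y is the line along which they close (so a half turn about z gives the same grasp; the last joint's range is limited). The gripper opens to 85 mm and grips with 20 to 120 N. Pads are 22 mm wide; open, the fingers measure 114 mm over their backs; the gripper's body (76 mm by 85 mm) begins 54 mm behind the grasp point. The pads swing forward as they close: fully open they stand 13 mm farther back than shut.
Start: joints at [1.28, 0.507, -0.238, 1.5, 0.126, 1.149, -0.155], TCP at [240.937, -576.681, 231.275] pointing down, gripper open.
Joint ranges: [-3.08, 3.08], [-0.24, 2.05], [-1.43, 1.35], [0, 2.5], [-1.52, 4.66], [0.17, 1.96], [-2.89, 2.89]. Speed limits (rad/s): [2.39, 2.39, 3.14, 3.14, 3.14, 3.14, 3.14].

INTERFACE

Orientations are given as a rotation vector (axis times angle).
In Python, from rig import monitor, capture, get_calibration, manip, models gives the robot as it stands.
- The arm moves only by the tool carry_out, never from a script. Its argument "plan" is a list of rows, each a list of 5 numbers: the opening, from 0 (shut) to 1 (fully open), then the shift along the tool's x, y, z in mm, then the turn about the tool's z in rad. A call has 1 to 20 rows; each row shifts and turns the commanded pose from where the row before left it, along the tool's axes as they then stand; what a row does not reach is not made up. A row lasts 1/8 s, in which the tool goes at most 62.5 mm and 10.7 degrees, less where a joint would pass 70% of its speed; a pose out of reach is approached as far as the arm can. A call with a gripper value outside its range is refused whole. The fingers move at their own pace and stop on an object; "grip_force" is the grip in N (left out, the last holds). Time passes only in rows, so rows that do not move let the fingers close. It gives the time, the measured TCP pose, the force, the opening and the grip force at its end, in the units of the state.
- monitor.read_state(): the state, without advancing time (a new reading comes with each control period).
- capture(name): name is "side" or "top" or "wrist"; returns the picture (400x640x3 uint8, red, green, blue); there is no depth.
- get_calibration(name): a dict with "K" (3x3 intrinsics, pixels), "R" (3x3) and "t" (3): a world point X has camera coordinates R X + t; the wrist camera has in their place "mount" (4x4, takes a point from camera to tool coordinates, whose origin is the TCP and whose axes are the flange's). Camera axes: x right, y down, z forward; pixel columns grow to the right and rows downward; lengths in mm; the calibration is good to about 2 mm. A picture is of the moment at which its call begins: read the wrist's pose just before it. get_calibration takes no time and is no camera call.
- manip.finish_job(): hands the job in; it is judged then, once.
Trained networks look in the newest picture that a camera, given by its name, has taken for a name from the list of things; names that differ only in an ending like _2 or _b are one class to them, and where a whole thing is asked for, a point or a joint stands for the part that bears it (a point fixed in the world has none). Each returns a list of dicts, best first, with "conf" (0 to 1); they miss things now and then, are a little off and sometimes report something else, mostly with a low value. They report only what shows in the picture. A call takes as long as a camera call. They do not tell look-alikes from the thing itself.
- models.search_frame(camera, name): "xyz" ([x, y, z] in mm, in world coordinates, good to about 4 mm: the middle of the surface that is visible of it).
- models.silhouettes(camera, name): "pixels" (400x640 bool, what is visible of it).
The state is a dict: "time_s": time; "q": joint angles; "dq": joint speeds; "joint_efforts": joint torques, N m; "tcp_pos": TCP position; "orientation": TCP orientation; "wrist_force": force on the tool from outside, world axes, zero at the start; "wrist_torque": the same for the moment, N m; "opening": finger opening in mm; "grip_force": force on a finger pad.
Only numpy, scipy, OpenCV 4.12 (cv2) and the standard library are available. Lean on these libraries where they do the work, as an engineer would, in place of code of your own. Each camera call takes 0.05 s, during which the arm holds its last target. There are 200 camera calls.

## Working session

There is one attempt and no reset: what is moved stays moved. The work goes in short steps, Python scripts to look and compute and a tool call to move; the robot and the scene stay as the last step left them, time stands still between calls to the robot, and variables do not carry over. Pictures are saved under pics/ and viewed, at most 18 in all, crops included, and the job is handed in when it is done.

Besides the shell and the picture viewer there is one more tool, called after "Request:" as name(argument=value, ...) on one line, values as JSON. carry_out: Moves the arm, as the interface text tells. Its arguments: {"type":"object","properties":{"plan":{"type":"array","items":{"type":"array","items":{"type":"number"}}},"grip_force":{"type":"number"}},"required":["plan"]}

```bash
ls; mkdir -p pics
python3 - <<'E'
from rig import monitor, capture, get_calibration, models
import cv2,numpy as np
s=monitor.read_state(); print({k:np.round(v,3).tolist() for k,v in s.items()})
for c in ("top","side","wrist"):
    cv2.imwrite(f"pics/{c}0.png",capture(c)[:,:,::-1])
    k=get_calibration(c); print(c,{a:np.round(b,3).tolist() for a,b in k.items()})
for n in ["box","lid","knob_top","foot_rest","striker","brush_mid","horn_mid","scraper_mid","tin_neutral_mid","tin_black_mid","hammer","mug","dye"]:
    for c in ("top","side"):
        try: print(n,c,[(np.round(d["xyz"]).tolist(),round(d["conf"],2)) for d in models.search_frame(c,n)[:6]])
        except Exception as e: print(n,c,e)
E
```

```text
pics
{'time_s': 0.0, 'q': [1.28, 0.508, -0.238, 1.501, 0.126, 1.149, -0.155], 'dq': [-0.0, 0.0, -0.0, -0.001, -0.001, 0.0, -0.001], 'joint_efforts': [0.0, -62.059, -2.187, -24.965, 0.013, 0.012, 0.0], 'tcp_pos': [240.72, -576.219, 230.438], 'orientation': [-3.079, -0.617, 0.001], 'wrist_force': [-0.221, 0.115, 0.318], 'wrist_torque': [-0.049, 0.049, 0.054], 'grip_force': 0.0, 'opening': 85.471}
top {'K': [[411.395, 0.0, 320.36], [0.0, 411.395, 203.097], [0.0, 0.0, 1.0]], 'R': [[-0.009, -1.0, -0.001], [-0.997, 0.009, -0.073], [0.073, 0.0, -0.997]], 't': [56.823, 565.486, 1387.159]}
side {'K': [[360.958, 0.0, 322.937], [0.0, 360.958, 198.189], [0.0, 0.0, 1.0]], 'R': [[-0.707, -0.707, -0.007], [-0.489, 0.496, -0.717], [0.51, -0.504, -0.697]], 't': [442.087, 374.957, 831.539]}
wrist {'K': [[294.514, 0.0, 312.371], [0.0, 294.514, 200.69], [0.0, 0.0, 1.0]], 'mount': [[-0.0, -0.955, -0.296, 74.81], [1.0, -0.0, -0.0, 0.632], [0.0, -0.296, 0.955, -142.048], [0.0, 0.0, 0.0, 1.0]]}
box top [([674.0, -1.0, 108.0], 0.67)]
box side [([617.0, 38.0, 106.0], 0.95)]
lid top [([561.0, 2.0, 111.0], 0.93
[... 781 characters left out ...]
r_mid side [([308.0, 172.0, 10.0], 0.91), ([465.0, 294.0, 10.0], 0.85), ([629.0, 269.0, 14.0], 0.64)]
tin_neutral_mid top [([616.0, -304.0, 27.0], 0.79), ([675.0, -4.0, 107.0], 0.29)]
tin_neutral_mid side [([607.0, -289.0, 27.0], 0.5), ([617.0, 35.0, 106.0], 0.25)]
tin_black_mid top []
tin_black_mid side [([609.0, -291.0, 29.0], 0.61)]
hammer top [([478.0, 395.0, 9.0], 0.74), ([462.0, -294.0, 16.0], 0.72), ([669.0, -5.0, 104.0], 0.19)]
hammer side [([453.0, -289.0, 13.0], 0.62), ([618.0, 38.0, 105.0], 0.32), ([479.0, 404.0, 13.0], 0.25)]
mug top [([661.0, 478.0, 36.0], 0.65)]
mug side [([671.0, 473.0, 50.0], 0.8)]
dye top [([726.0, 319.0, 79.0], 0.62)]
dye side [([722.0, 331.0, 71.0], 0.74)]
```

View pics/top0.png

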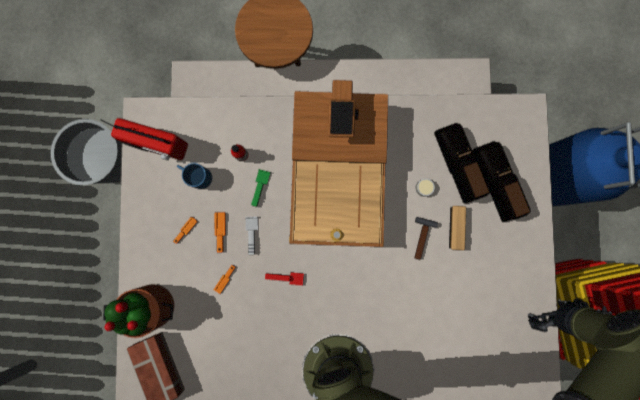

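View pics/side0.png

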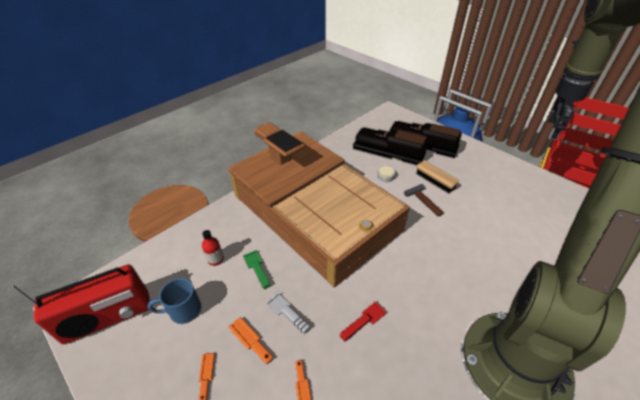

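The top view shows the box at (340,170) with its lid shut and the knob at (337,235).

- **Horns (orange):** (186,230), (221,231) and (227,278). (221,231) looks largest.
- **Scrapers:** aluminium at (253,235), to be used. Green (261,187) and red (286,279) are look-alikes.
- **Tins:** cream at (426,187). No black tin shows.
- **Brush:** (458,228).
- **Hammer:** (425,238).

I'll check the horn and scraper choice in a close crop before reaching for them. First I'll go above the knob.

```bash
cat > h.py <<'E'
from rig import monitor, capture, get_calibration, models
import cv2,numpy as np
from scipy.spatial.transform import Rotation as Ro
def pose():
    s=monitor.read_state(); return s,Ro.from_rotvec(s["orientation"]).as_matrix(),np.array(s["tcp_pos"])
def cam(c):
    k=get_calibration(c)
    if c!="wrist": R=np.array(k["R"]);t=np.array(k["t"]);return np.array(k["K"]),R,t
    s,R,p=pose(); M=np.array(k["mount"]); Rc=R@M[:3,:3]; o=R@M[:3,3]+p
    return np.array(k["K"]),Rc.T,-Rc.T@o
def unproj(C,uv,z):
    K,R,t=C; uv=np.atleast_2d(uv).astype(float); d=(R.T@np.linalg.inv(K)@np.c_[uv,np.ones(len(uv))].T).T
    o=-R.T@t; return o+d*((z-o[2])/d[:,2])[:,None]
def proj(C,X):
    K,R,t=C; q=(K@(R@np.atleast_2d(X).T+t[:,None])).T; return q[:,:2]/q[:,2:]
def phi(): 
    _,R,_=pose(); return np.arctan2(R[1,0],R[0,0])
def where():
    s,R,p=pose(); print("t",round(s["time_s"],2),"tcp",p.round(1),"phi",round(phi(),3),"tilt",R[2].round(3),"F",np.round(s["wrist_force"],1),"open",round(s["opening"],1),"grip",round(s["grip_force"],1))
def to(x,y,z,f=None):
    s,R,p=pose(); a=phi(); f=a if f is None else f
    Rz=np.array([[np.cos(f),np.sin(f),0],[np.sin(f),-np.cos(f),0],[0,0,-1]])
    print("turn",round((a-f+np.pi)%(2*np.pi)-np.pi,3),"then shift",(Rz.T@(np.array([x,y,z])-p)).round(1))
def snap(c,name,crop=None,sc=1):
    C=cam(c); im=capture(c)[:,:,::-1].copy()
    o=im if crop is None else im[crop[1]:crop[3],crop[0]:crop[2]]
    if name: cv2.imwrite(f"pics/{name}.png",cv2.resize(o,None,fx=sc,fy=sc,interpolation=cv2.INTER_CUBIC))
    return C,im
def find(c,n):
    return [(np.round(d["xyz"],1).tolist(),round(d["conf"],2)) for d in models.search_frame(c,n)]
def shape(C,n,z,c="wrist",pick=None):
    """centre, axis angle, size of silhouettes projected on plane z"""
    out=[]
    for d in models.silhouettes(c,n):
        m=np.array(d["pixels"]).astype(np.uint8)
        cs,_=cv2.findContours(m,cv2.RETR_EXTERNAL,cv2.CHAIN_APPROX_NONE)
        if not cs: continue
        ct=max(cs,key=cv2.contourArea)[:,0,:]
        P=unproj(C,ct,z)[:,:2].astype(np.float32); (cx,cy),(w,h),a=cv2.minAreaRect(P)
        b=cv2.boxPoints(((cx,cy),(w,h),a)); e=b[1]-b[0]; g=b[2]-b[1]; L=e if np.hypot(*e)>np.hypot(*g) else g
        out.append(dict(conf=round(d["conf"],2),c=(round(cx,1),round(cy,1)),ang=round(float(np.arctan2(L[1],L[0])),3),size=sorted((round(w,1),round(h,1))),uv=ct.mean(0).round().tolist()))
        print(n,out[-1])
    return out
E
python3 - <<'E'
from h import *
where(); to(454,0,250,0)
E
```

```text
t 1.45 tcp [ 240.9 -576.7  231.3] phi 0.396 tilt [-0. -0. -1.] F [-0.4 -0.1  0.1] open 85.3 grip 0.0
turn 0.396 then shift [ 213.1 -576.7  -18.7]
```

Request:
carry_out(plan=[[0,0,0,0,0.13],[0,0,0,0,0.13],[0,0,0,0,0.13],[0,18,-48,-2,0],[0,18,-48,-2,0],[0,18,-48,-2,0],[0,18,-48,-2,0],[0,18,-48,-2,0],[0,18,-48,-2,0],[0,18,-48,-2,0],[0,18,-48,-2,0],[0,18,-48,-2,0],[0,18,-48,-2,0],[0,18,-48,-2,0],[0,16,-48,-2,0],[0,0,0,0,0],[0,0,0,0,0]])

```text
time_s: 3.58
tcp_pos: [451.4, 0.0, 255.2]
orientation: [3.141, 0.009, -0.001]
wrist_force: [-0.7, 0.0, -0.6]
opening: -0.2
grip_force: 0.0
```

Run:
```python
from h import *
where(); C,im=snap("wrist","w1"); print(find("wrist","knob_top")); shape(C,"knob_top",120)
shape(C,"lid",107); C2,_=snap("top",None); shape(C2,"box",107,"top")
```

```text
t 3.58 tcp [451.4   0.  255.2] phi 0.006 tilt [-0.     0.001 -1.   ] F [-0.7  0.  -0.6] open -0.2 grip 0.0
[([459.6, 1.8, 122.3], 0.68)]
knob_top {'conf': 0.76, 'c': (458.3, 2.0), 'ang': 0.006, 'size': [28.2, 29.8], 'uv': [309.0, 183.0]}
lid {'conf': 0.74, 'c': (528.3, -0.9), 'ang': 1.529, 'size': [187.8, 274.5], 'uv': [315.0, 95.0]}
lid {'conf': 0.68, 'c': (522.8, -0.6), 'ang': 1.527, 'size': [200.5, 298.6], 'uv': [315.0, 99.0]}
lid {'conf': 0.47, 'c': (460.6, -220.9), 'ang': -0.278, 'size': [67.6, 107.6], 'uv': [537.0, 166.0]}
box {'conf': 0.74, 'c': (694.3, -10.2), 'ang': -0.039, 'size': [313.3, 547.2], 'uv': [339.0, 168.0]}
```

View pics/w1.png

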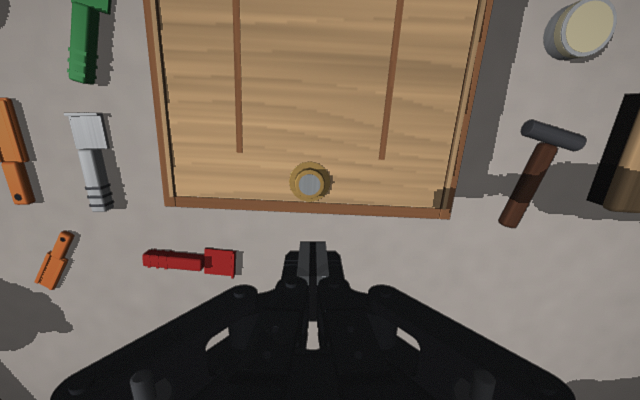

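The wrist view shows the knob at (309,183), the box yawed about -0.042 rad, the aluminium scraper at (92,160) and the red look-alike at (190,260). Next I'll feel how high the knob stands.

Request:
carry_out(plan=[[0,7,-2,20,0.048],[0,0,0,30,0],[0,0,0,30,0],[0,0,0,30,0],[0,0,0,15,0],[0,0,0,5,0],[0,0,0,1.5,0],[0,0,0,1.5,0],[0,0,0,0,0],[0,0,0,0,0]])

```text
time_s: 5.12
tcp_pos: [458.8, 2.6, 122.6]
orientation: [3.141, -0.066, 0.001]
wrist_force: [-0.6, 0.3, 0.0]
opening: -0.2
grip_force: 0.0
```

Request:
carry_out(plan=[[0,0,0,1.5,0],[0,0,0,1.5,0],[0,0,0,1.5,0],[0,0,0,1,0],[0,0,0,0,0],[0,0,0,0,0]])

```text
time_s: 5.88
tcp_pos: [458.6, 2.6, 116.9]
orientation: [3.141, -0.066, 0.0]
wrist_force: [-1.1, -1.0, 4.6]
opening: -0.1
grip_force: 2.2
```

Contact comes only below 122, with about 5 N, so the knob is latched in. I'll press it through and then feel it again.

Request:
carry_out(plan=[[0,0,0,2,0],[0,0,0,2,0],[0,0,0,1.5,0],[0,0,0,0.7,0],[0,0,0,0,0],[0,0,0,-5,0],[0,0,0,-5,0],[0,0,0,-4,0],[0,0,0,2.5,0],[0,0,0,0,0],[0,0,0,0,0]])

```text
time_s: 7.25
tcp_pos: [458.9, 2.6, 122.1]
orientation: [-3.141, 0.066, -0.001]
wrist_force: [0.7, -0.2, 3.0]
opening: -0.2
grip_force: 1.4
```

The knob now stands out. I'll grasp it and slide the lid open.

Request:
carry_out(plan=[[0.6,0,0,-20,0],[0.6,0,0,-5,0],[0.6,0,0,0,0],[0.6,0,0,0,0],[0.6,0,0,20,0],[0.6,0,0,12,0],[0.6,0,0,4,0],[0,0,0,0,0],[0,0,0,0,0],[0,0,0,0,0],[0,0,0,0,0],[0,10,0,0,0],[0,20,0,0,0],[0,20,0,0,0]], grip_force=30)

```text
time_s: 9.0
tcp_pos: [508.6, 0.9, 111.3]
orientation: [-3.141, 0.066, 0.001]
wrist_force: [-3.6, 3.8, 2.9]
opening: 28.6
grip_force: 30.0
```

Request:
carry_out(plan=[[0,30,0,0,0],[0,30,0,0,0],[0,30,0,0,0],[0,30,0,0,0],[0,20,0,0,0],[0,12,0,0,0],[0,4,0,0,0],[0,1,0,0,0],[0,0,0,0,0]])

```text
time_s: 10.12
tcp_pos: [663.3, -5.7, 110.6]
orientation: [-3.141, 0.065, 0.006]
wrist_force: [-5.6, 2.9, 3.3]
opening: 28.6
grip_force: 30.1
```

Request:
carry_out(plan=[[0.6,0,0,0,0],[0.6,0,0,0,0],[0.6,0,0,0,0],[0.6,0,0,-15,0],[0.6,0,0,-40,0],[0.6,-20,0,-50,0],[0.6,-40,0,-40,0],[0.6,-40,0,-30,0],[0.6,-30,0,0,0],[0.6,0,0,0,0]])

```text
time_s: 11.38
tcp_pos: [534.2, -0.5, 288.3]
orientation: [3.14, -0.066, 0.004]
wrist_force: [0.9, -0.6, 0.6]
opening: 51.1
grip_force: 0.0
```

Run:
```python
from h import *
where(); C,im=snap("wrist","w2",(60,0,580,400),1.5); shape(C,"knob_top",125)
```

```text
t 11.38 tcp [ 5.342e+02 -5.000e-01  2.883e+02] phi -0.042 tilt [ 0.002  0.001 -1.   ] F [ 0.9 -0.6  0.6] open 51.1 grip 0.0
knob_top {'conf': 0.74, 'c': (661.0, -6.9), 'ang': -0.042, 'size': [27.3, 28.9], 'uv': [312.0, 52.0]}
knob_top {'conf': 0.69, 'c': (568.3, -2.7), 'ang': 1.529, 'size': [270.6, 300.7], 'uv': [312.0, 127.0]}
```

View pics/w2.png

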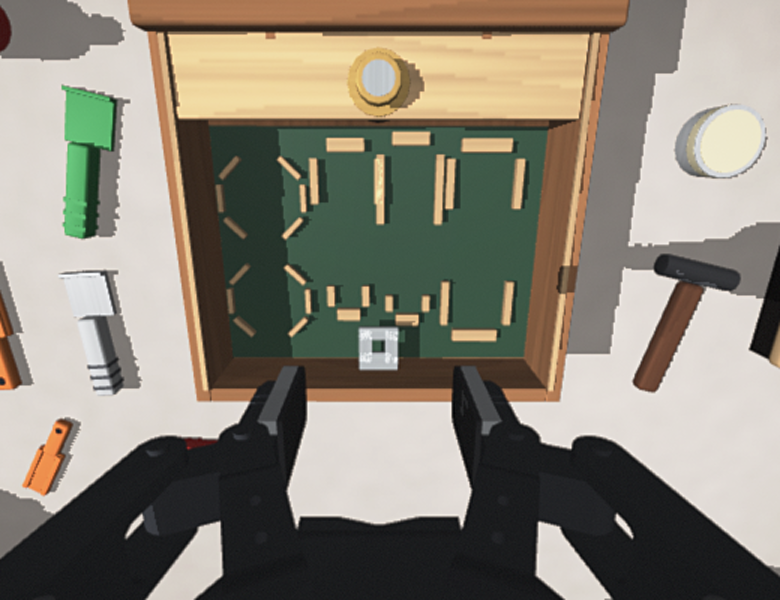

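The lid is fully open. In the crop I see:

- **Tin nests:** round, at (262,198) and (270,300).
- **Paddle nests:** x about 348 and 408. The right one looks longer.
- **Brush nest:** x about 480.

Next I'll measure the fillets.

Run:
```python
from h import *
C,im=snap("wrist",None)
# rectified box-frame view at z=53: 2 px per mm ; box origin est.
th=-0.042; k=np.array([661.0,-6.9]); c,s=np.cos(th),np.sin(th); O=np.array([458.5,2.2])+106*np.array([c,s]); print("O",O)
def w(bx,by): return [O[0]+c*bx-s*by,O[1]+s*bx+c*by,53]
src=proj(C,[w(-140,145),w(-140,-145),w(90,-145),w(90,145)]).astype(np.float32)
dst=np.float32([[0,460],[580,460],[580,0],[0,0]])
r=cv2.warpPerspective(im,cv2.getPerspectiveTransform(src,dst),(580,460)); cv2.imwrite("pics/rect.png",r)
# candidates: bright warm
hsv=cv2.cvtColor(r,cv2.COLOR_BGR2HSV); m=((hsv[...,0]<25)&(hsv[...,2]>125)&(hsv[...,1]>50)).astype(np.uint8)
n,l,st,ce=cv2.connectedComponentsWithStats(m)
for i in range(1,n):
    if 60<st[i,4]<2500:
        x,y,ww,h,_=st[i]; print("bx %.1f..%.1f by %.1f..%.1f"%(90-(y+h)/2,90-y/2,145-(x+ww)/2,145-x/2), st[i,4])
```

```text
O [564.40652174  -2.25069123]
bx 28.0..72.0 by -139.0..-136.0 237
bx 60.0..71.0 by -42.0..-11.0 1332
bx 55.0..66.0 by 11.5..42.0 1281
bx 55.0..66.0 by -108.5..-67.0 1763
bx -3.5..53.5 by -5.0..3.5 1506
bx -3.5..53.5 by -54.0..-46.5 1628
bx 33.5..51.5 by 64.0..82.0 451
bx 35.5..50.5 by 114.5..129.5 130
bx 13.5..50.5 by 49.5..56.5 992
bx 9.5..50.5 by -63.0..-55.5 1144
bx 9.5..50.5 by -120.0..-111.5 1332
bx 7.0..30.0 by 60.5..65.5 428
bx 9.0..28.5 by 131.0..133.5 131
bx -15.5..2.5 by 64.0..82.5 438
bx -13.5..1.5 by 115.0..130.0 117
bx -56.0..-37.5 by 64.0..82.0 456
bx -54.5..-39.5 by 114.5..129.5 123
bx -94.5..-53.0 by -63.0..-55.5 1216
bx -94.5..-53.0 by -120.0..-111.5 1338
bx -76.5..-57.0 by 38.5..46.0 505
bx -76.5..-57.0 by 8.0..15.0 506
bx -83.0..-60.0 by 60.5..65.5 437
bx -81.5..-61.5 by 131.5..134.0 126
bx -81.5..-66.0 by -13.0..-6.0 419
bx -81.5..-66.0 by -46.0..-38.5 430
bx -89.5..-78.0 by 16.0..37.5 928
bx -94.5..-83.0 by -36.5..-15.5 812
bx -105.5..-86.5 by 64.0..82.0 491
bx -103.0..-89.0 by 114.5..130.0 100
bx -109.5..-98.0 by -108.5..-66.5 1813
```

View pics/rect.png

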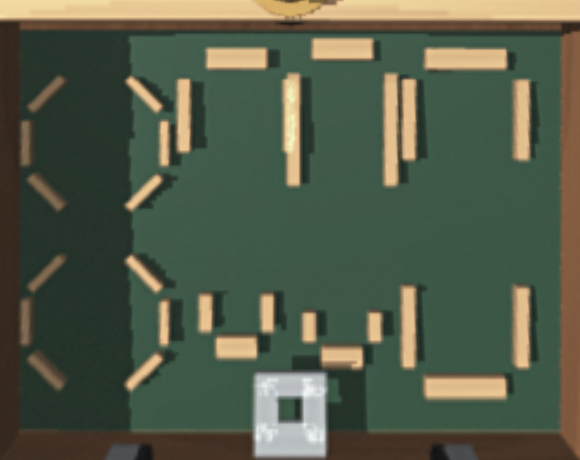

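Both paddle nests sit about 12.6 mm before the box middle. The longer right one (by -26.3) is the horn's and the left one (by +27) is the scraper's. The brush nest is at (-22.9,-88.4) and the round nests at (18,98) and (-72,98). Now I'll look at the scraper and horn from close by.

Request:
carry_out(plan=[[0.6,-10,-43,5,0],[0.6,-10,-43,5,0],[0.6,-10,-43,5,0],[0.6,-10,-43,5,0],[0.6,-10,-43,5,0],[0.6,-10,-43,5,0],[0.6,-10,-43,5,0],[0.6,-8,-42,3,0],[0.6,0,0,0,0]])

```text
time_s: 12.65
tcp_pos: [470.6, 349.9, 247.1]
orientation: [-3.139, 0.057, 0.004]
wrist_force: [-1.4, 0.3, -0.2]
opening: 51.3
grip_force: 0.0
```

Run:
```python
from h import *
where(); C,im=snap("wrist","w3"); shape(C,"scraper_mid",10); shape(C,"horn_mid",8)
```

```text
t 12.65 tcp [470.6 349.9 247.1] phi -0.036 tilt [-0.003 -0.002 -1.   ] F [-1.4  0.3 -0.2] open 51.3 grip 0.0
scraper_mid {'conf': 0.86, 'c': (455.5, 293.0), 'ang': -0.008, 'size': [41.3, 133.2], 'uv': [357.0, 172.0]}
scraper_mid {'conf': 0.78, 'c': (318.1, 173.0), 'ang': 1.423, 'size': [45.9, 121.8], 'uv': [441.0, 271.0]}
scraper_mid {'conf': 0.76, 'c': (609.5, 268.5), 'ang': -0.279, 'size': [40.7, 110.8], 'uv': [381.0, 43.0]}
scraper_mid {'conf': 0.21, 'c': (469.4, 398.4), 'ang': 0.02, 'size': [38.7, 139.3], 'uv': [274.0, 166.0]}
horn_mid {'conf': 0.89, 'c': (475.4, 520.1), 'ang': -0.663, 'size': [29.2, 107.5], 'uv': [184.0, 167.0]}
horn_mid {'conf': 0.72, 'c': (469.1, 399.3), 'ang': 0.017, 'size': [38.0, 140.1], 'uv': [274.0, 166.0]}
horn_mid {'conf': 0.64, 'c': (313.5, 380.0), 'ang': -0.587, 'size': [29.1, 106.9], 'uv': [295.0, 275.0]}
```

View pics/w3.png

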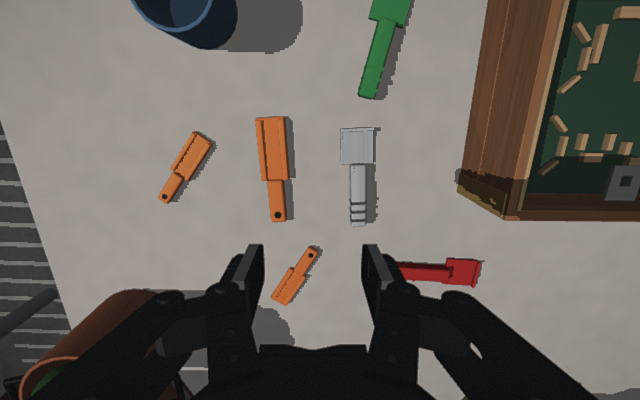

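Confirmed: the largest horn is at (275,168), 140 x 38 mm, and the aluminium scraper is at (357,172). Both have their blade towards +x. I'll grasp the scraper.

Request:
carry_out(plan=[[0.6,-9,29,20,-0.028],[0.6,-9.5,29,50,0],[0.6,0,0,60,0],[0.6,0,0,60,0],[0.6,0,0,35,0],[0.6,0,0,14,0],[0.6,0,0,5,0],[0.6,0,0,0,0],[0,0,0,0,0],[0,0,0,0,0],[0,0,0,0,0],[0,0,0,0,0]], grip_force=60)

```text
time_s: 14.3
tcp_pos: [452.7, 288.5, 5.5]
orientation: [-3.14, 0.022, -0.004]
wrist_force: [-0.5, 0.7, 7.2]
opening: 18.6
grip_force: 59.3
```

```bash
python3 - <<'E'
from h import *
where();
E
cat >> h.py <<'E'
TH=-0.042; O=np.array([564.4,-2.25])
def bw(bx,by): c,s=np.cos(TH),np.sin(TH); return O+np.array([c*bx-s*by,s*bx+c*by])
E
python3 - <<'E'
from h import *
x,y=bw(-12.6-6,27); print(x,y); to(x,y,170,TH)
E
```

```text
t 14.3 tcp [452.7 288.5   5.5] phi -0.014 tilt [ 0.002 -0.001 -1.   ] F [-0.5  0.7  7.2] open 18.6 grip 59.3
546.9500694219817 25.507159847908458
turn 0.028 then shift [ 105.2  258.8 -164.5]
```

Request:
carry_out(plan=[[0,0,0,-15,0],[0,0,0,-40,0],[0,0,0,-50,0.028],[0,0,0,-60,0],[0,17,43,0,0],[0,17,43,0,0],[0,18,43,0,0],[0,18,43,0,0],[0,18,43,0,0],[0,18,43,0,0],[0,0,0,0,0],[0,0,0,0,0]])

```text
time_s: 15.8
tcp_pos: [546.6, 26.1, 169.7]
orientation: [-3.14, 0.067, -0.0]
wrist_force: [0.5, 0.1, -1.2]
opening: 18.2
grip_force: 58.7
```

Run:
```python
from h import *
where(); x,y=bw(-17.4,27); to(x,y,50,TH)
C,im=snap("wrist","w4",(180,100,440,300),3); shape(C,"scraper_mid",170)
```

```text
t 15.8 tcp [546.6  26.1 169.7] phi -0.042 tilt [ 0.    -0.001 -1.   ] F [ 0.5  0.1 -1.2] open 18.2 grip 58.7
turn -0.0 then shift [  1.6   0.6 119.7]
scraper_mid {'conf': 0.71, 'c': (619.5, 133.9), 'ang': -0.255, 'size': [22.6, 62.5], 'uv': [70.0, 114.0]}
scraper_mid {'conf': 0.58, 'c': (550.7, 25.0), 'ang': -0.027, 'size': [42.7, 129.6], 'uv': [312.0, 224.0]}
scraper_mid {'conf': 0.54, 'c': (575.6, 5.5), 'ang': 1.528, 'size': [177.8, 207.5], 'uv': [346.0, 145.0]}
```

View pics/w4.png

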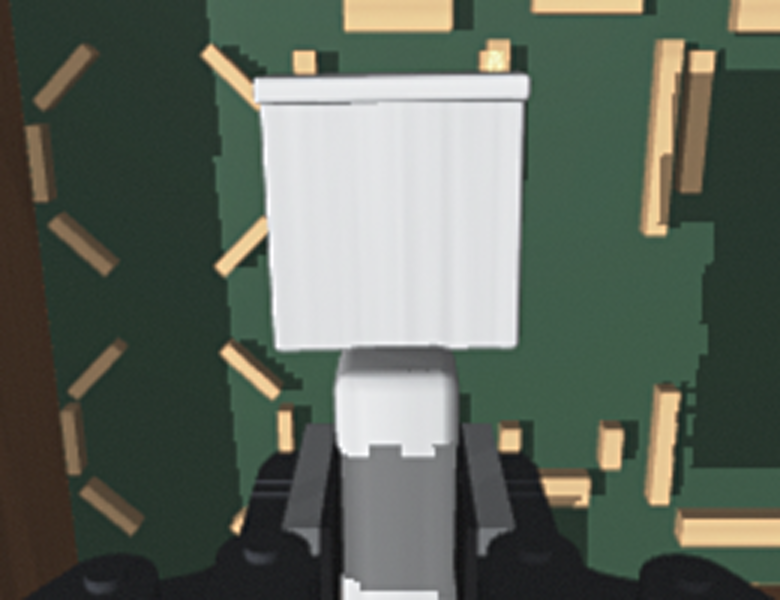

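The crop shows the scraper blade straight in the grip (edges at x 260 to 525, front edge at y 90), over its nest. I'll lower it and release.

Request:
carry_out(plan=[[0,2,0.6,30,0],[0,0,0,40,0],[0,0,0,25,0],[0,0,0,14,0],[0,0,0,6,0],[0,0,0,3,0],[0,0,0,0,0],[0,0,0,0,0]])

```text
time_s: 16.9
tcp_pos: [549.3, 24.9, 51.7]
orientation: [-3.141, 0.066, -0.002]
wrist_force: [0.2, 1.2, -1.2]
opening: 18.4
grip_force: 58.7
```

Request:
carry_out(plan=[[0,0,0,1,0],[0,0,0,0,0],[0.4,0,0,0,0],[0.4,0,0,0,0],[0.4,0,0,0,0],[0.4,0,0,-20,0],[0.4,0,0,-50,0],[0.4,0,0,-60,0],[0.4,0,0,0,0]])

```text
time_s: 18.02
tcp_pos: [551.5, 25.6, 184.7]
orientation: [-3.14, 0.067, -0.013]
wrist_force: [0.1, 0.6, -0.2]
opening: 34.1
grip_force: 0.0
```

Run:
```python
from h import *
where(); C,im=snap("wrist","w5",(180,60,440,260),3); shape(C,"scraper_mid",51); print(bw(-12.6,27))
to(449,399,200,0.017)
```

```text
t 18.02 tcp [551.5  25.6 184.7] phi -0.042 tilt [ 0.008 -0.001 -1.   ] F [ 0.1  0.6 -0.2] open 34.1 grip 0.0
scraper_mid {'conf': 0.94, 'c': (618.2, 229.4), 'ang': -0.257, 'size': [41.6, 116.1], 'uv': [83.0, 120.0]}
scraper_mid {'conf': 0.8, 'c': (349.0, 148.8), 'ang': -0.699, 'size': [16.9, 33.9], 'uv': [212.0, 363.0]}
scraper_mid {'conf': 0.17, 'c': (542.4, -10.0), 'ang': 1.528, 'size': [338.0, 390.3], 'uv': [347.0, 161.0]}
[552.9447782   25.25523393]
turn -0.059 then shift [ -93.6 -375.9  -19.5]
```

View pics/w5.png

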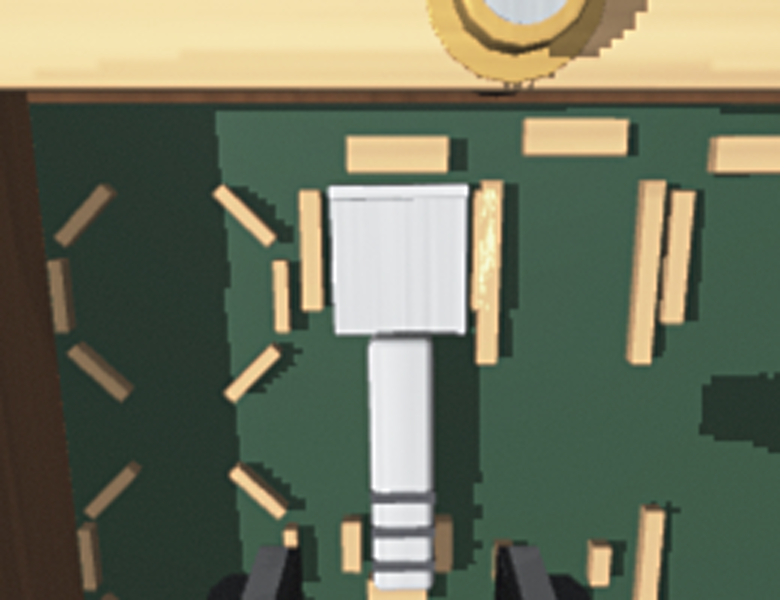

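The scraper lies between its fillets, with the blade at crop (400,260). Now the horn.

Request:
carry_out(plan=[[0.55,0,0,-5,-0.059],[0.55,-12,-47,-2,0],[0.55,-12,-47,-2,0],[0.55,-12,-47,-2,0],[0.55,-12,-47,-2,0],[0.55,-12,-47,-2,0],[0.55,-12,-47,-2,0],[0.55,-11,-47,-2,0],[0.55,-11,-47,-2,0],[0.55,0,0,0,0],[0.55,0,0,0,0]])

```text
time_s: 19.5
tcp_pos: [448.4, 398.2, 199.4]
orientation: [3.139, 0.027, -0.003]
wrist_force: [-0.2, -0.6, -0.5]
opening: 46.8
grip_force: 0.0
```

Run:
```python
from h import *
where(); C,im=snap("wrist",None); 
for h in shape(C,"horn_mid",8):
    if h["size"][1]>130: 
        a=h["ang"]; x,y=h["c"][0]+1.2-21*np.cos(a),h["c"][1]-21*np.sin(a); to(x,y,4,a)
```

```text
t 19.5 tcp [448.4 398.2 199.4] phi 0.017 tilt [-0.002  0.003 -1.   ] F [-0.2 -0.6 -0.5] open 46.8 grip 0.0
horn_mid {'conf': 0.89, 'c': (313.0, 381.2), 'ang': -0.578, 'size': [29.4, 103.4], 'uv': [322.0, 280.0]}
horn_mid {'conf': 0.55, 'c': (475.6, 520.2), 'ang': -0.668, 'size': [29.6, 106.7], 'uv': [205.0, 148.0]}
```

Run:
```python
from h import *
where(); C,im=snap("wrist","w6")
hsv=cv2.cvtColor(im,cv2.COLOR_BGR2HSV); m=((hsv[...,0]>5)&(hsv[...,0]<18)&(hsv[...,1]>170)&(hsv[...,2]>110)).astype(np.uint8)
n,l,st,ce=cv2.connectedComponentsWithStats(m)
for i in range(1,n):
    if st[i,4]>300:
        P=unproj(C,np.argwhere(l==i)[:,::-1],8)[:,:2].astype(np.float32); print(ce[i].round(),cv2.minAreaRect(P))
```

```text
t 19.6 tcp [449.3 397.4 200.1] phi 0.015 tilt [-0.001  0.002 -1.   ] F [-0.1 -0.6  1.1] open 47.0 grip 0.0
[309. 147.] ((468.55615234375, 400.06549072265625), (137.08084106445312, 35.53872299194336), 1.3061152696609497)
[216. 136.] ((492.925048828125, 507.1347351074219), (25.19833755493164, 61.23216247558594), 50.89735412597656)
[320. 284.] ((312.0688171386719, 381.61480712890625), (28.048208236694336, 101.52066040039062), 56.737060546875)
```

Request:
carry_out(plan=[[0.55,0,-2,50,-0.005],[0.55,0,0,60,0],[0.55,0,0,50,0],[0.55,0,0,25,0],[0.55,0,0,8,0],[0.55,0,0,2,0],[0,0,0,0,0],[0,0,0,0,0],[0,0,0,0,0],[0,0,0,0,0],[0,0,0,0,0]], grip_force=60)

```text
time_s: 21.02
tcp_pos: [449.5, 401.5, 8.0]
orientation: [-3.14, -0.033, -0.004]
wrist_force: [-0.4, -1.5, 5.8]
opening: 19.7
grip_force: 62.0
```

Run:
```python
from h import *
where(); x,y=bw(-12.6-21,-26.3); print(x,y); to(x,y,170,TH)
```

```text
t 21.02 tcp [449.5 401.5   8. ] phi 0.021 tilt [ 0.002 -0.001 -1.   ] F [-0.4 -1.5  5.8] open 19.7 grip 62.0
529.7253555676398 -27.116021665907695
turn 0.063 then shift [  98.2  424.9 -162. ]
```

Request:
carry_out(plan=[[0,0,0,-10,0],[0,0,0,-40,0],[0,0,0,-52,0.063],[0,0,0,-60,0],[0,11,47,0,0],[0,11,47,0,0],[0,11,47,0,0],[0,11,47,0,0],[0,11,47,0,0],[0,11,47,0,0],[0,11,47,0,0],[0,11,47,0,0],[0,10,47,0,0],[0,0,0,0,0],[0,0,0,0,0]])

```text
time_s: 22.9
tcp_pos: [529.1, -24.8, 168.8]
orientation: [-3.14, 0.065, -0.001]
wrist_force: [-0.1, 0.6, -0.8]
opening: 19.6
grip_force: 61.7
```

Run:
```python
from h import *
where(); C,im=snap("wrist","w7",(180,60,440,260),3); to(*bw(-33.1,-26.3),170,TH)
hsv=cv2.cvtColor(im,cv2.COLOR_BGR2HSV); m=((hsv[...,0]>4)&(hsv[...,0]<18)&(hsv[...,1]>190)&(hsv[...,2]>110)).astype(np.uint8)
n,l,st,ce=cv2.connectedComponentsWithStats(m)
for i in range(1,n):
    if st[i,4]>600:
        z=pose()[2][2]-3; P=unproj(C,np.argwhere(l==i)[:,::-1],z)[:,:2].astype(np.float32); r=cv2.minAreaRect(P); print(ce[i].round(),r, "front x",P[:,0].max())
print(bw(-12.6,-26.3))
```

```text
t 22.9 tcp [529.1 -24.8 168.8] phi -0.041 tilt [ 0.001 -0.001 -1.   ] F [-0.1  0.6 -0.8] open 19.6 grip 61.7
turn 0.002 then shift [ 1.3  3.  -1.3]
[550.70683629 -27.99776238]
```

View pics/w7.png

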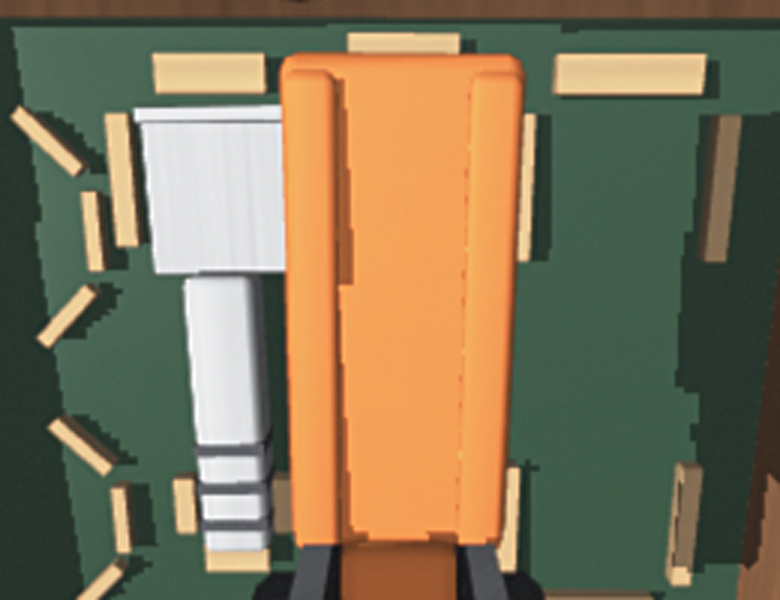

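Run:
```python
from h import *
C=cam("wrist"); print([unproj(C,[314.3,78.7],z)[0].round(1).tolist() for z in (162,167,170)]); print(bw(-12.6+70,-26.3)); where()
```

```text
[[617.9, -29.4, 162.0], [617.4, -29.4, 167.0], [617.1, -29.3, 170.0]]
[620.64510537 -30.9368981 ]
t 22.95 tcp [529.  -24.1 168.7] phi -0.04 tilt [ 0.001 -0.001 -1.   ] F [-0.1 -0.  -0.9] open 19.8 grip 61.7
```

Request:
carry_out(plan=[[0,2.5,2.2,30,0],[0,0,0,40,0],[0,0,0,25,0],[0,0,0,12,0],[0,0,0,5,0],[0,0,0,2,0],[0,0,0,0,0],[0,0,0,0,0]])

```text
time_s: 23.95
tcp_pos: [531.8, -27.7, 54.7]
orientation: [3.141, -0.065, 0.002]
wrist_force: [0.9, 0.5, -0.7]
opening: 19.8
grip_force: 61.7
```

Request:
carry_out(plan=[[0,0,0,1.5,0],[0,0,0,0,0],[0.38,0,0,0,0],[0.38,0,0,0,0],[0.38,0,0,0,0],[0.38,0,0,-20,0],[0.38,0,0,-50,0],[0.38,0,0,-60,0],[0.38,0,0,0,0]])

```text
time_s: 25.08
tcp_pos: [534.1, -27.3, 187.0]
orientation: [3.141, -0.065, 0.013]
wrist_force: [0.6, -0.3, -0.3]
opening: 32.3
grip_force: 0.0
```

Run:
```python
from h import *
where(); C,im=snap("wrist","w8",(180,60,440,260),3); to(476,-408,220,TH)
```

```text
t 25.07 tcp [534.1 -27.3 187. ] phi -0.041 tilt [ 0.008 -0.    -1.   ] F [ 0.6 -0.3 -0.3] open 32.3 grip 0.0
turn 0.0 then shift [-40.6 382.4 -35.4]
```

View pics/w8.png

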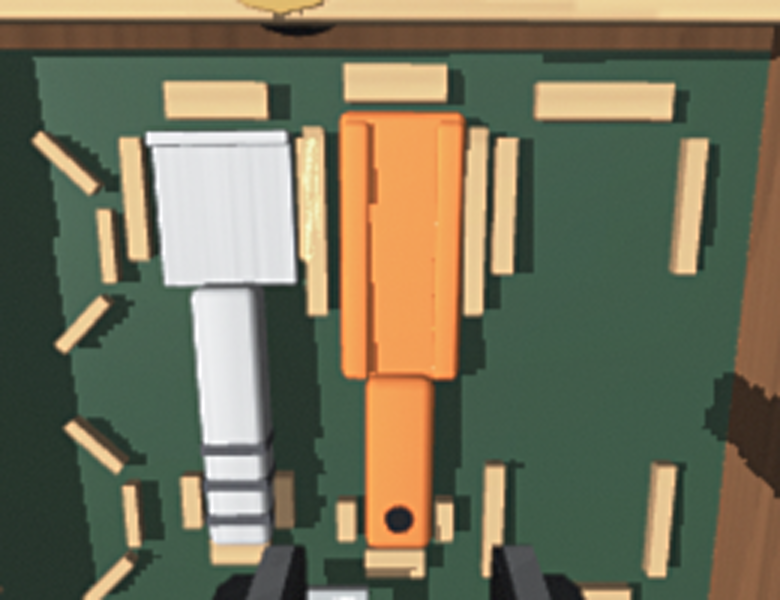

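The horn and scraper both lie inside their fillets. Next the brush.

Request:
carry_out(plan=[[0.8,-5,48,-5,0],[0.8,-5,48,-5,0],[0.8,-5,48,-5,0],[0.8,-5,48,-5,0],[0.8,-5,48,-5,0],[0.8,-5,48,-5,0],[0.8,-5,48,-5,0],[0.8,-5,46,-5,0],[0.8,0,0,0,0],[0.8,0,0,0,0]])

```text
time_s: 26.38
tcp_pos: [475.4, -406.8, 221.0]
orientation: [-3.139, 0.064, 0.003]
wrist_force: [0.9, 0.5, -0.5]
opening: 68.2
grip_force: 0.0
```

Run:
```python
from h import *
where(); C,im=snap("wrist","w9"); r=shape(C,"brush_mid",42); print(find("wrist","brush_mid")); shape(C,"tin_neutral_mid",28)
for h in r[:1]:
    a=h["ang"]; a=(a+np.pi/2)%np.pi-np.pi/2; to(*h["c"],15,a)
```

```text
t 26.38 tcp [ 475.4 -406.8  221. ] phi -0.041 tilt [-0.002 -0.002 -1.   ] F [ 0.9  0.5 -0.5] open 68.2 grip 0.0
brush_mid {'conf': 0.83, 'c': (461.8, -368.7), 'ang': -0.103, 'size': [45.8, 147.5], 'uv': [279.0, 188.0]}
[([466.3, -368.5, 43.9], 0.67)]
tin_neutral_mid {'conf': 0.97, 'c': (615.2, -310.8), 'ang': 1.264, 'size': [59.3, 65.2], 'uv': [212.0, 47.0]}
turn 0.064 then shift [-18.3 -35.9 207.4]
```

View pics/w9.png

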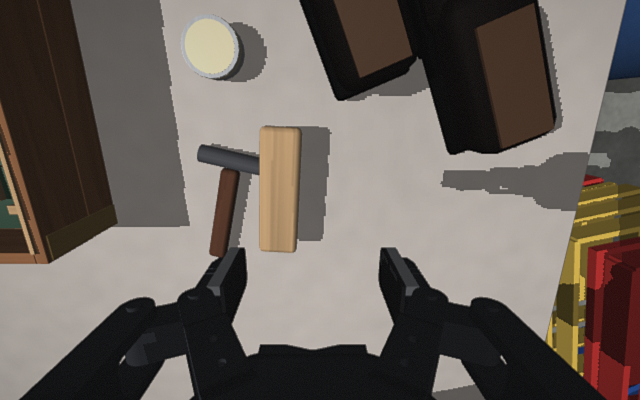

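The brush was knocked: it is now at (279,188), against the hammer head at (230,160). I'll grip it high on its back, above the hammer's 23 mm.

Request:
carry_out(plan=[[0.75,0,0,0,0.064],[0.75,-9,-18,30,0],[0.75,-9,-18,30,0],[0.75,0,0,50,0],[0.75,0,0,50,0],[0.75,0,0,25,0],[0.75,0,0,8,0],[0.75,0,0,3,0],[0,0,0,0,0],[0,0,0,0,0],[0,0,0,0,0],[0,0,0,0,0]], grip_force=70)

```text
time_s: 28.08
tcp_pos: [462.5, -370.3, 28.2]
orientation: [3.136, -0.165, 0.003]
wrist_force: [-1.1, 2.1, 7.7]
opening: 44.3
grip_force: 72.5
```

Run:
```python
from h import *
where(); C,im=snap("wrist",None); shape(C,"brush_mid",42)
```

```text
t 28.07 tcp [ 462.5 -370.3   28.2] phi -0.105 tilt [ 0.002  0.001 -1.   ] F [-1.1  2.1  7.7] open 44.3 grip 72.5
brush_mid {'conf': 0.8, 'c': (474.6, -372.7), 'ang': -0.105, 'size': [44.2, 119.7], 'uv': [312.0, 229.0]}
```

Request:
carry_out(plan=[[0,0,0,-10,0],[0,0,0,-40,0],[0,0,0,-45,0],[0,0,0,-47,-0.063],[0,0,0,0,0],[0,11,-47,0,0],[0,11,-47,0,0],[0,11,-47,0,0],[0,11,-47,0,0],[0,11,-47,0,0],[0,10,-47,0,0],[0,0,0,0,0],[0,0,0,0,0]])

```text
time_s: 29.8
tcp_pos: [537.9, -91.5, 168.0]
orientation: [3.14, -0.066, -0.002]
wrist_force: [-0.0, -0.3, -1.1]
opening: 44.3
grip_force: 72.0
```

Run:
```python
from h import *
where(); C,im=snap("wrist","w10",(160,60,480,300),2); shape(C,"brush_mid",pose()[2][2]+14); print(bw(-22.9+75,-88.4)); to(*bw(-21.4,-88.4),60,TH)
```

```text
t 29.8 tcp [537.9 -91.5 168. ] phi -0.042 tilt [-0.001  0.001 -1.   ] F [-0.  -0.3 -1.1] open 44.3 grip 72.0
brush_mid {'conf': 0.96, 'c': (550.0, -93.0), 'ang': -0.035, 'size': [44.2, 120.7], 'uv': [313.0, 229.0]}
[612.74234602 -92.75959939]
turn -0.003 then shift [  1.3  -3.  108.2]
```

View pics/w10.png

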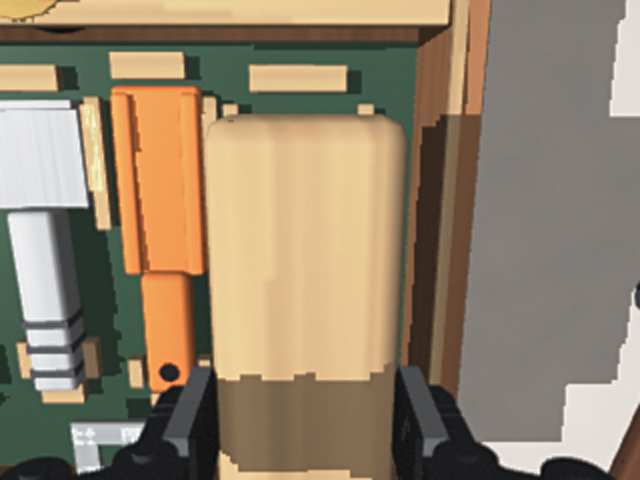

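The brush sits straight in the grip over its nest. I'll shift it about (2,-3) mm and lower it.

Request:
carry_out(plan=[[0,2,-3,20,-0.003],[0,0,0,35,0],[0,0,0,22,0],[0,0,0,10,0],[0,0,0,4,0],[0,0,0,2,0],[0,0,0,0,0],[0,0,0,0,0]])

```text
time_s: 30.9
tcp_pos: [541.0, -88.1, 76.1]
orientation: [3.141, -0.062, 0.001]
wrist_force: [-0.2, 0.4, -2.0]
opening: 44.3
grip_force: 72.0
```

Request:
carry_out(plan=[[0,0,0,2,0],[0,0,0,0.5,0],[0,0,0,0,0],[0,0,0,0,0]])

```text
time_s: 31.4
tcp_pos: [540.6, -88.1, 73.2]
orientation: [3.141, -0.062, 0.0]
wrist_force: [-0.5, -0.3, 0.6]
opening: 43.9
grip_force: 72.2
```

Request:
carry_out(plan=[[0.65,0,0,0,0],[0.65,0,0,0,0],[0.65,0,0,0,0],[0.65,0,0,-20,0],[0.65,0,0,-40,0],[0.65,0,0,-50,0],[0.65,0,0,-20,0],[0.65,0,0,0,0]])

```text
time_s: 32.4
tcp_pos: [541.5, -88.1, 204.6]
orientation: [3.14, -0.062, 0.005]
wrist_force: [0.3, 0.1, -0.7]
opening: 55.3
grip_force: 0.0
```

Run:
```python
from h import *
where(); print(np.round(pose()[0]["q"],2)); C,im=snap("wrist","w11",(100,0,480,300),2); shape(C,"brush_mid",87); print(bw(-22.9,-88.4)); shape(C,"tin_neutral_mid",28);to(615,-311,220,TH)
```

```text
t 32.4 tcp [541.5 -88.1 204.6] phi -0.039 tilt [ 0.003  0.001 -1.   ] F [ 0.3  0.1 -0.7] open 55.3 grip 0.0
[ 0.44  0.43 -0.48  1.75  0.23  1.01 -1.73]
brush_mid {'conf': 0.9, 'c': (539.7, -89.0), 'ang': -0.039, 'size': [44.9, 145.8], 'uv': [312.0, 191.0]}
[537.8084863  -89.61052541]
tin_neutral_mid {'conf': 0.74, 'c': (616.6, -299.3), 'ang': 1.531, 'size': [58.4, 73.7], 'uv': [514.0, 101.0]}
turn 0.003 then shift [ 84.4 219.5 -18.1]
```

View pics/w11.png

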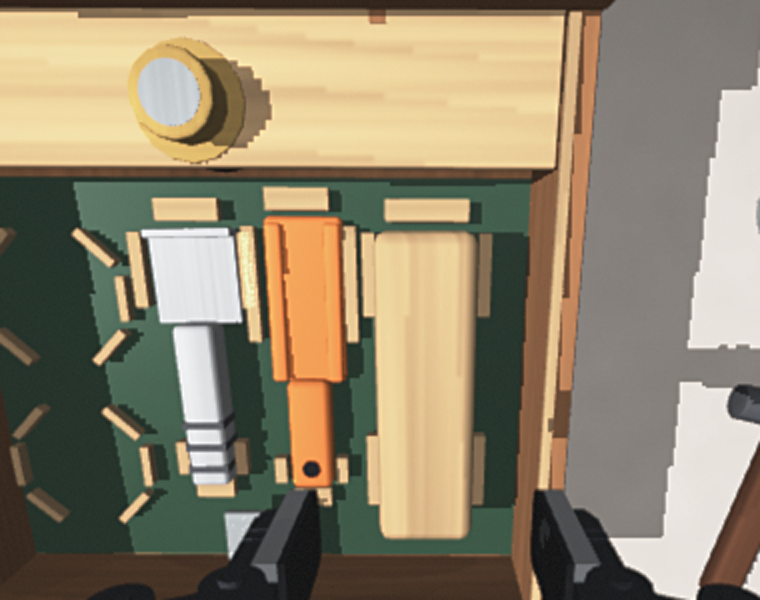

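The brush lies inside its fillets, at crop (425,380). Now the tin.

Request:
carry_out(plan=[[1,17,44,-4,0],[1,17,44,-4,0],[1,17,44,-4,0],[1,17,44,-4,0],[1,16,44,-2,0],[1,0,0,0,-0.175],[1,0,0,0,-0.175],[1,0,0,0,-0.175],[1,0,0,0,-0.175],[1,0,0,0,-0.175],[1,0,0,0,-0.175],[1,0,0,0,-0.175],[1,0,0,0,-0.175],[1,0,0,0,-0.168],[1,0,0,0,0],[1,0,0,0,0]])

```text
time_s: 34.55
tcp_pos: [615.7, -311.1, 220.1]
orientation: [-2.27, -2.169, 0.0]
wrist_force: [-0.5, 0.2, -0.1]
opening: 85.3
grip_force: 0.0
```

Run:
```python
from h import *
where(); print(np.round(pose()[0]["q"],2)); C,im=snap("wrist",None); r=shape(C,"tin_neutral_mid",26); print(find("wrist","tin_neutral_mid"),find("wrist","tin_black_mid"))
to(*r[0]["c"],8,TH+np.pi/2)
```

```text
t 34.55 tcp [ 615.7 -311.1  220.1] phi 1.525 tilt [ 0.001 -0.001 -1.   ] F [-0.5  0.2 -0.1] open 85.3 grip 0.0
[ 0.85  0.72 -0.83  1.32  0.52  1.33 -0.03]
tin_neutral_mid {'conf': 0.61, 'c': (616.7, -305.8), 'ang': 1.525, 'size': [59.5, 62.4], 'uv': [313.0, 172.0]}
[([657.0, -155.0, 65.2], 0.28)] [([656.9, -150.5, 66.3], 0.5), ([466.5, -295.3, 18.8], 0.15)]
turn -0.001 then shift [  5.4   0.5 213. ]
```

Request:
carry_out(plan=[[1,4.3,0.5,40,0],[1,0,0,60,0],[1,0,0,60,0],[1,0,0,36,0],[1,0,0,14,0],[1,0,0,4,0],[0,0,0,0,0],[0,0,0,0,0],[0,0,0,0,0],[0,0,0,0,0],[0,0,0,0,0]], grip_force=60)

```text
time_s: 36.12
tcp_pos: [617.9, -307.2, 9.5]
orientation: [2.266, 2.172, 0.002]
wrist_force: [-0.9, -0.4, 7.3]
opening: 57.4
grip_force: 64.6
```

Run:
```python
from h import *
where(); C,im=snap("wrist",None); r=shape(C,"tin_neutral_mid",28); print(bw(18,98)); to(*bw(18,98),170,TH+np.pi/2)
```

```text
t 36.12 tcp [ 617.9 -307.2    9.5] phi 1.529 tilt [-0.001  0.003 -1.   ] F [-0.9 -0.4  7.3] open 57.4 grip 64.6
tin_neutral_mid {'conf': 0.91, 'c': (617.4, -302.5), 'ang': -1.552, 'size': [57.7, 66.6], 'uv': [312.0, 262.0]}
[586.49891634  94.90779895]
turn -0.0 then shift [ 400.4  -48.3 -160.5]
```

Request:
carry_out(plan=[[0,0,0,-10,0],[0,0,0,-40,0],[0,0,0,-50,0],[0,0,0,-60,0],[0,45,-5,0,0],[0,45,-5,0,0],[0,45,-5,0,0],[0,45,-5,0,0],[0,45,-5,0,0],[0,45,-5,0,0],[0,45,-6,0,0],[0,45,-6,0,0],[0,39,-6,0,0],[0,0,0,0,0],[0,0,0,0,0]])

```text
time_s: 38.1
tcp_pos: [585.5, 93.1, 167.6]
orientation: [2.267, 2.174, -0.0]
wrist_force: [0.2, -0.5, -0.8]
opening: 58.1
grip_force: 64.6
```

Run:
```python
from h import *
where(); C,im=snap("wrist","w12",(160,100,480,340),2); r=shape(C,"tin_neutral_mid",pose()[2][2]+18); to(*bw(18,98),60,TH+np.pi/2)
f=proj(C,[[*bw(18+a,98+b),53] for a,b in ((-32,0),(32,0),(0,32),(0,-32))]); print(f.round())
```

```text
t 38.1 tcp [585.5  93.1 167.6] phi 1.529 tilt [-0.001  0.001 -1.   ] F [ 0.2 -0.5 -0.8] open 58.1 grip 64.6
tin_neutral_mid {'conf': 0.98, 'c': (584.9, 97.1), 'ang': -1.473, 'size': [58.3, 65.9], 'uv': [312.0, 262.0]}
tin_neutral_mid {'conf': 0.34, 'c': (637.3, 110.8), 'ang': 1.529, 'size': [34.6, 69.8], 'uv': [430.0, 220.0]}
turn -0.002 then shift [  2.8   0.7 107.2]
[[278. 194.]
 [349. 194.]
 [314. 158.]
 [314. 226.]]
```

View pics/w12.png

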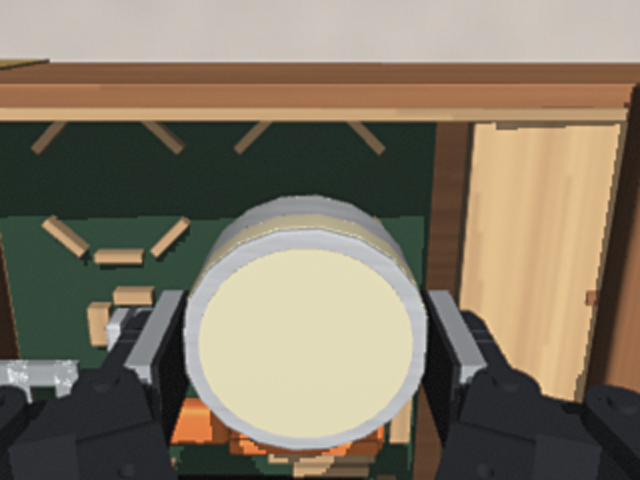

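Run:
```python
from h import *
C=cam("wrist"); c,s=np.cos(TH),np.sin(TH)
for uv in ([177.5,176.5],[182.5,209],[252,176],[254,211],[278.5,176.5],[351,176.5],[219,226.5]):
    d=unproj(C,uv,53)[0,:2]-O; print(uv,(c*d[0]+s*d[1]).round(1),(-s*d[0]+c*d[1]).round(1))
```

```text
[177.5, 176.5] -102.7 113.2
[182.5, 209] -102.3 82.7
[252, 176] -36.6 113.5
[254, 211] -36.8 80.6
[278.5, 176.5] -13.0 113.0
[351, 176.5] 51.3 112.9
[219, 226.5] -70.5 65.3
```

Request:
carry_out(plan=[[0,1,1.7,30,0],[0,0,0,40,0],[0,0,0,25,0],[0,0,0,10,0],[0,0,0,4,0],[0,0,0,2,0],[0,0,0,0,0],[0,0,0,0,0]])

```text
time_s: 39.2
tcp_pos: [587.7, 94.7, 56.8]
orientation: [2.267, 2.173, 0.002]
wrist_force: [0.7, -2.0, 0.9]
opening: 57.8
grip_force: 65.3
```

Request:
carry_out(plan=[[0,0,0,1.5,0],[0,0,0,0.5,0],[0,0,0,0,0],[0.82,0,0,0,0],[0.82,0,0,0,0],[0.82,0,0,0,0],[0.82,0,0,-15,0],[0.82,0,0,-40,0],[0.82,0,0,-50,0],[0.82,0,0,-40,0],[0.82,0,0,0,0]])

```text
time_s: 40.58
tcp_pos: [589.1, 95.9, 203.2]
orientation: [2.265, 2.172, 0.01]
wrist_force: [0.5, -0.5, -0.7]
opening: 70.3
grip_force: 0.0
```

Run:
```python
from h import *
where(); print(np.round(pose()[0]["q"],2)); C,im=snap("wrist","w13",(140,100,500,400),2); shape(C,"tin_neutral_mid",73); print(bw(18.5,98),bw(99,0)); to(*bw(60,0),280,TH)
C,im=snap("top",None)
for n in ("tin_black_mid","brush_mid","horn_mid","scraper_mid","tin_neutral_mid","mug","dye","hammer"): print(n,find("top",n))
```

```text
t 40.58 tcp [589.1  95.9 203.2] phi 1.529 tilt [ 0.002  0.007 -1.   ] F [ 0.5 -0.5 -0.7] open 70.3 grip 0.0
[ 0.31  0.58 -0.84  1.62  0.47  1.14 -0.7 ]
tin_neutral_mid {'conf': 0.75, 'c': (586.7, 97.0), 'ang': 1.206, 'size': [57.2, 61.8], 'uv': [309.0, 189.0]}
[586.9984754   94.88680512] [663.31269483  -6.40677766]
turn 1.571 then shift [ 41.1  97.7 -80.5]
tin_black_mid []
brush_mid [([565.7, -92.3, 88.5], 0.97)]
horn_mid [([301.4, 383.2, 8.8], 0.79), ([483.7, 511.4, 9.5], 0.73)]
scraper_mid [([310.5, 155.3, 11.1], 0.64), ([637.9, 265.2, 11.3], 0.57), ([757.5, -23.0, 126.5], 0.44)]
tin_neutral_mid []
mug [([724.3, 319.5, 81.2], 0.67), ([663.4, 479.5, 36.2], 0.63)]
dye [([723.0, 324.0, 79.9], 0.68)]
hammer [([462.7, -293.7, 18.4], 0.67)]
```

View pics/w13.png

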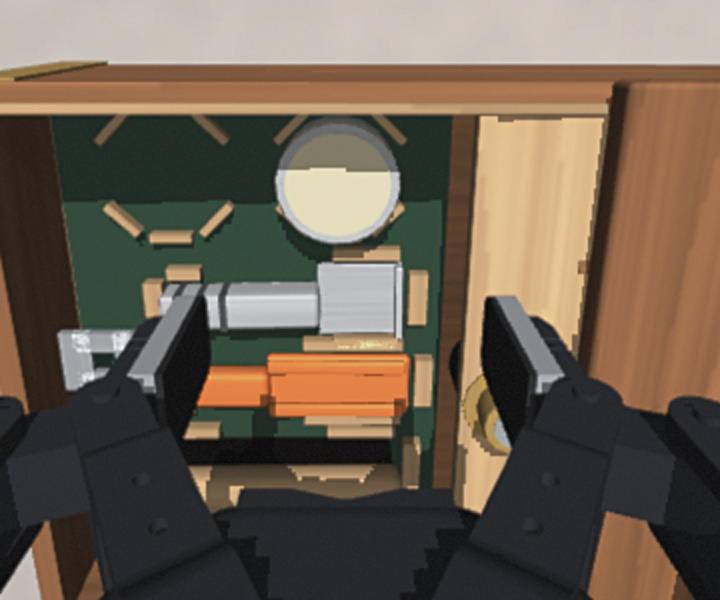

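The tin is seated at crop (338,185). The black tin shows nowhere, so I take it as absent. I'll turn back and grasp the knob.

Request:
carry_out(plan=[[0.6,0,0,0,0.1745],[0.6,0,0,0,0.1745],[0.6,0,0,0,0.1745],[0.6,0,0,0,0.1745],[0.6,0,0,0,0.1745],[0.6,0,0,0,0.1745],[0.6,0,0,0,0.1745],[0.6,0,0,0,0.1745],[0.6,0,0,0,0.175],[0.6,39,50,0,0],[0.6,39,49,20,0],[0.6,0,0,20,0],[0.6,0,0,0,0],[0.6,0,0,0,0]], grip_force=30)

```text
time_s: 42.88
tcp_pos: [658.6, -2.9, 160.9]
orientation: [-3.14, 0.064, -0.001]
wrist_force: [-0.2, -0.2, 0.6]
opening: 51.6
grip_force: 0.0
```

Run:
```python
from h import *
where(); C,im=snap("wrist",None); shape(C,"knob_top",125); to(663,-6.5,111.5,TH)
```

```text
t 42.88 tcp [658.6  -2.9 160.9] phi -0.04 tilt [ 0.001 -0.001 -1.   ] F [-0.2 -0.2  0.6] open 51.6 grip 0.0
knob_top {'conf': 0.73, 'c': (665.1, -6.7), 'ang': -0.04, 'size': [29.0, 33.1], 'uv': [316.0, 220.0]}
knob_top {'conf': 0.56, 'c': (675.8, -7.2), 'ang': 1.53, 'size': [225.1, 300.0], 'uv': [318.0, 152.0]}
turn 0.001 then shift [ 4.2  3.2 49.9]
```

Grasp the knob and slide the lid shut.

Request:
carry_out(plan=[[0.6,4.5,3.5,25,0],[0.6,0,0,18,0],[0.6,0,0,6,0],[0.6,0,0,0,0],[0,0,0,0,0],[0,0,0,0,0],[0,0,0,0,0],[0,-10,0,0,0],[0,-25,0,0,0],[0,-30,0,0,0],[0,-30,0,0,0],[0,-30,0,0,0],[0,-30,0,0,0],[0,-25,0,0,0],[0,-15,0,0,0],[0,-6,0,0,0],[0,-3,0,0,0],[0,-2,0,0,0],[0,0,0,0,0],[0,0,0,0,0]])

```text
time_s: 45.48
tcp_pos: [459.2, 2.9, 112.3]
orientation: [-3.138, 0.064, -0.008]
wrist_force: [0.6, 9.1, 4.7]
opening: 28.4
grip_force: 30.3
```

Request:
carry_out(plan=[[0,-1.5,0.5,0,0],[0,-1.5,0.5,0,0],[0,0,0,0,0],[0,0,0,0,0]])

```text
time_s: 45.98
tcp_pos: [458.5, 2.9, 112.5]
orientation: [-3.137, 0.063, -0.014]
wrist_force: [8.0, 10.8, -2.5]
opening: 28.8
grip_force: 30.2
```

Request:
carry_out(plan=[[0.6,1.5,0,0,0],[0.6,0,0,0,0],[0.6,0,0,0,0],[0.6,0,0,-15,0],[0.6,0,0,-15,0],[0,0,0,0,0],[0,0,0,0,0],[0,0,0,0,0],[0,0,0,0,0]])

```text
time_s: 47.1
tcp_pos: [455.3, -0.3, 140.7]
orientation: [-3.141, 0.066, 0.001]
wrist_force: [-0.4, 0.5, 0.6]
opening: 0.2
grip_force: 0.0
```

Run:
```python
from h import *
where(); C,im=snap("wrist",None); shape(C,"knob_top",125); to(458.6,2.4,112,TH)
```

```text
t 47.1 tcp [ 4.553e+02 -3.000e-01  1.407e+02] phi -0.042 tilt [-0.001 -0.    -1.   ] F [-0.4  0.5  0.6] open 0.2 grip 0.0
knob_top {'conf': 0.84, 'c': (464.2, 2.4), 'ang': -1.532, 'size': [25.4, 28.9], 'uv': [307.0, 232.0]}
knob_top {'conf': 0.55, 'c': (507.0, -0.2), 'ang': 1.528, 'size': [143.9, 267.6], 'uv': [307.0, 127.0]}
turn -0.0 then shift [ 3.  -2.7 28.8]
```

Request:
carry_out(plan=[[0,3,-2.6,8,0],[0,0,0,6,0],[0,0,0,4,0],[0,0,0,4,0],[0,0,0,4,0],[0,0,0,2.5,0],[0,0,0,1.2,0],[0,0,0,0,0]])

```text
time_s: 48.2
tcp_pos: [458.8, 2.4, 111.5]
orientation: [-3.141, 0.066, -0.001]
wrist_force: [-1.0, 0.1, 5.2]
opening: 0.0
grip_force: 2.6
```

Request:
carry_out(plan=[[0,0,0,-4,0],[0,0,0,-5,0],[0,0,0,-3,0],[0,0,0,0,0],[0,0,0,0,0]])

```text
time_s: 48.82
tcp_pos: [458.5, 2.1, 123.3]
orientation: [3.141, -0.067, -0.001]
wrist_force: [-0.3, 0.0, -0.6]
opening: -0.1
grip_force: 0.0
```

There is no force at 123 mm, so the knob has stayed in. I'll retreat and check.

Request:
carry_out(plan=[[0,0,0,-40,0],[0,0,0,-50,0],[0,0,0,-40,0],[0,0,0,0,0],[0,0,0,0,0]])

```text
time_s: 49.45
tcp_pos: [458.2, 2.0, 252.8]
orientation: [3.141, -0.067, -0.001]
wrist_force: [-0.2, -0.4, 0.7]
opening: 0.2
grip_force: 0.0
```

Run:
```python
from h import *
where(); C,im=snap("wrist","w14"); shape(C,"knob_top",119)
C2,_=snap("top",None); print(find("top","tin_black_mid"),find("top","brush_mid"),find("top","hammer"))
```

```text
t 49.45 tcp [458.2   2.  252.8] phi -0.042 tilt [-0.001  0.    -1.   ] F [-0.2 -0.4  0.7] open 0.2 grip 0.0
knob_top {'conf': 0.6, 'c': (458.5, 1.5), 'ang': -0.042, 'size': [27.3, 30.1], 'uv': [312.0, 190.0]}
knob_top {'conf': 0.44, 'c': (522.7, -1.1), 'ang': 1.528, 'size': [190.3, 288.5], 'uv': [311.0, 103.0]}
[] [([701.5, 1.5, 127.7], 0.63)] [([464.2, -293.5, 17.6], 0.76)]
```

View pics/w14.png

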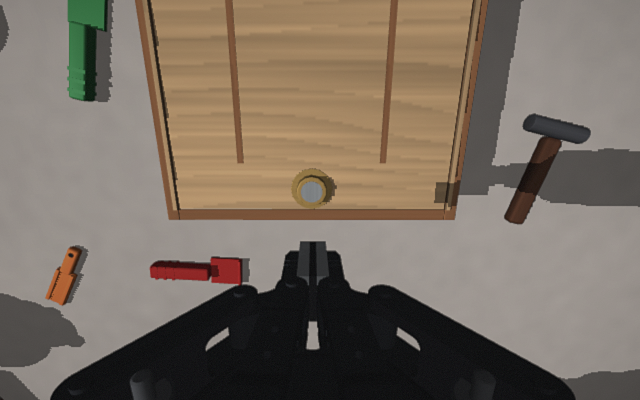

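The lid is shut, the knob is in at (312,190), and the hammer at (545,170) is where it was. I'm handing the job in.

```bash
python3 -c "
from rig import manip; print(manip.finish_job())"
```

```text
the job is handed in; nothing more can be done
None
```

The job is handed in, with no verdict shown: brush, shoe horn, scraper and cream tin are in their nests, the lid is shut and the knob latched in, the hammer, mug and bottle were left alone, and I took the black tin as absent because no camera view showed it.

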